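# Load the drill jig and fit its bush plate on the round and diamond pins

### The arm

A 6-joint arm with a two-finger parallel gripper is mounted at the origin on the work surface. World frame = base frame: x ahead of the robot, y to its left, z up, the work surface at z = 0. Lengths are in mm, angles in degrees, forces in N, time in s.
With the tool pointing down it reaches from about 425 to 950 mm from the base axis. Payload 14.7 kg.
Tool frame: the origin (TCP) lies midway between the tips of the shut fingers; the grasp point (between the pads) lies 19 mm behind it; z points along the fingers, y is the direction in which the jaws open and shut (so a half turn about z gives the same grasp; the last joint's range is limited). The gripper opens to 85 mm and grips with 20 to 120 N. Pads are 22 mm wide; open, the fingers measure 114 mm over their backs; the gripper's body (76 mm by 85 mm) begins 54 mm behind the grasp point. The pads swing forward as they close: fully open they stand 13 mm farther back than shut.
Start: joints at [-70.795, 27.513, 91.461, -0, 61.026, -2.67], TCP at [242.2, -603.185, 231.297] pointing down, gripper open.
Joint ranges: [-157.49, 157.49], [-46.99, 117.5], [13.45, 153.17], [-89.5, 269.5], [5.16, 153.95], [-167.48, 167.48]. Speed limits (degrees/s): [108.29, 108.29, 136.94, 172.46, 172.46, 172.46].

### API

Orientations are given as a 3x3 rotation matrix whose columns are the frame's x, y, z axes.
In Python, from rig import r gives the robot as it stands.
- The arm moves only by the tool step_arm, never from a script. Its argument "motion" is a list of rows, each a list of 4 numbers: the shift along the tool's x, y, z in cm, then the turn about the tool's z in rad. A call has 1 to 5 rows; each row is the pose to reach, as a shift and turn from the pose commanded when the call began, along the tool's axes at that moment; what a row does not reach only later rows make up. A row lasts 1/8 s, in which the tool goes at most 62.5 mm and 10.7 degrees, less where a joint would pass 70% of its speed; a pose out of reach is approached as far as the arm can. A call with a gripper value outside its range is refused whole. "jaw" is the opening, from -1 (shut) to 1 (fully open), so that 0 is half open, set as the call begins (left out, the last holds). The fingers move at their own pace and stop on an object; "grip_force" is the grip in N (left out, the last holds). Time passes only in rows, so rows that repeat a pose let the fingers close. It gives the time, the measured TCP pose, the force and the opening at its end, in the units of the state.
- r.sense(): the state, without advancing time (a new reading comes with each control period).
- r.camera(name): name is "scene" or "side" or "wrist"; returns (picture, depth): 400x640x3 uint8, red, green, blue; 400x640 float32, mm along the optical axis (not along the pixel's ray), 0 where there is no reading.
- r.camera_params(name): a dict with "K" (3x3 intrinsics, pixels), "k1" (the pictures are not rectified: a ray, as slopes to the right and down, at radius r is drawn at 1 + k1 r^2 times it, then the intrinsics apply), "world_from_camera" (4x4, takes a point from camera to world coordinates). Camera axes: x right, y down, z forward; pixel columns grow to the right and rows downward; lengths in mm; the calibration is good to about 2 mm. A picture is of the moment at which its call begins: read the wrist's pose just before it. camera_params takes no time and is no camera call; for the wrist camera it gives the pose at the moment of the call.
- r.close_job(): hands the job in, once; it reports no verdict.
Trained networks look in the newest picture that a camera, given by its name, has taken for a name from the list of things; names that differ only in an ending like _2 or _b are one class to them, and where a whole thing is asked for, a point or a joint stands for the part that bears it (a point fixed in the world has none). Each returns a list of dicts, best first, with "confidence" (0 to 1); they miss things now and then, are a little off and sometimes report something else, mostly with a low value. They report only what shows in the picture. A call takes as long as a camera call. They do not tell look-alikes from the thing itself.
- r.find_in(query, camera): "position" ([column, row] in pixels, amid what is visible of it).
- r.landmark_of(query, camera): "position" ([column, row] in pixels: a listed point, or the origin of a listed thing).
The state is a dict: "time_s": time; "joint_pos": joint angles; "qd": joint speeds; "joint_efforts": joint torques, N m; "eef_pos": TCP position; "tcp_rot": TCP orientation; "wrist_force": force on the tool from outside, world axes, zero at the start; "torque": the same for the moment, N m; "grip_width": finger opening in mm.
Only numpy, scipy, OpenCV 4.12 (cv2) and the standard library are available. Lean on these libraries where they do the work, as an engineer would, in place of code of your own. Each camera call takes 0.05 s, during which the arm holds its last target. There are 200 camera calls.

### The job

Load the drill jig: lay the undrilled link flat on the two rest pads between the vees of the jig, then fit the bush plate over it, large hole on the round pin and small hole on the diamond pin, lowering it gently and working it down until it sits flush on both end blocks. Let go of it and leave everything else on the bench where it is.

Things in the scene. Friction and masses are not known exactly. Their poses are not given: they have to be found in the camera images.
- jig: steel drill jig, fixed to the bench: base plate 220 x 110 x 16 mm; origin: centre of its underside, on the bench; x along its length towards the round pin, z up. On its centre line: two round rest pads (34 mm across, tops 22 mm above the bench) at x = +-42 mm, each before a pair of dark vee jaws; at the ends two blocks (30 mm long, 90 mm wide, at x = +-85 mm), flat tops 46 mm above the bench.
- nest (a point): middle of the jig, level with the tops of the rest pads (22 mm above the bench): here belongs the link's underside centre, its length along the jig's x. The four vee jaws (tops 38 mm above the bench, inner edges bevelled by 4 mm) leave the link about 2.5 mm of play each way. For 40 mm to either end of this point the base is bare and open at both sides. Axes as the jig's.
- round_pin (a point): foot of the round locating pin, on the top of the end block at the jig's +x end (46 mm above the bench, x = +82 mm): pin 16 mm in diameter, 22 mm tall, of which the top 8 mm tapers to 7 mm; axes as the jig's.
- diamond_pin (a point): foot of the diamond locating pin, on the top of the other end block (x = -82 mm): 12 mm across the jig, 8 mm along it, 17 mm tall, of which the top 6 mm tapers; 5 mm shorter than the round pin, so it engages second; axes as the jig's.
- bush_plate: loose aluminium plate 200 x 80 x 12 mm, about 0.65 kg, lying right way up, with two steel drill bushes (heads 29 mm, 5 mm high, at x = +-42 mm) and a dark bridge handle across its middle; origin: centre of its underside, x along its length towards the large hole, z up. Home on the jig its origin is 46 mm above the jig's, same heading.
- handle (a point): centre of the grip bar of the bush plate's handle, 51 mm above the plate's underside: bar 14 mm wide along the plate's x, 60 mm long along its y, 18 mm tall; free space 30 mm high under it between its two posts; axes as the plate's.
- large_hole (a point): centre of the lower mouth of the bush plate's large hole (17.5 mm in diameter, through, at the plate's x = +82 mm), level with the underside; axes as the plate's.
- small_hole (a point): centre of the lower mouth of the bush plate's small hole (13.5 mm in diameter, through, at the plate's x = -82 mm), level with the underside; axes as the plate's.
- link_blank: the undrilled link, loose, plain grey forged steel, about 0.6 kg: two solid round eyes 46 mm in diameter and 20 mm thick, 84 mm apart (130 mm overall), joined by a web 28 mm wide and 14 mm thick whose underside is 3 mm above that of the eyes; the origin is the centre of its underside, x along its length, z up; both ends and both faces are alike.
- drilled_link0: bystander: a finished link of the same size with a hole through each eye, lying in the grey tray at the robot's left.
- drilled_link1: bystander: another finished link with holes, in the same tray.
- tray: grey sheet tray 220 x 165 x 45 mm for finished links, fixed; origin at the centre of its underside.
- file: bystander: a file with a wooden handle, 250 mm long, lying at the robot's right; origin near the middle of the file, under it, at the junction of handle and blade, x towards its tip.
- wrench: bystander: a spanner 200 mm long lying on the bench; origin at the centre of its underside, x along it.
- chip_brush: bystander: a chip brush 190 mm long lying on the bench; origin at the centre of its underside, x along it.
- try_square: bystander: an engineer's square lying on the bench, stock 100 mm along its y from the origin, blade 141 mm along its x; origin at the outer corner, on the bench.
- oiler: bystander: a red pump oiler, 66 mm across, 150 mm tall with its spout, standing; origin at the centre of its underside.
Not all that is in view belongs to the job. Leave any green or orange look-alike of the link_blank alone.

How it is judged (in metres and radians):
On the way, in this order (a step that is already met when the one before it is completed fails the run):
1. the undrilled link lies flat on both rest pads between the vees (horizontal distance between link_blank and nest below 0.006 m and z of link_blank in the frame of nest below 0.002 m and angle between the x axis of link_blank and the x axis of jig, either way round below 0.1 rad and angle between link_blank's own z axis and vertical below 0.04 rad), for 0.2 s.
2. the bush plate is down on both pins, flush on the end blocks (horizontal distance between large_hole and round_pin below 0.003 m and horizontal distance between small_hole and diamond_pin below 0.003 m and z of large_hole in the frame of round_pin below 0.002 m and z of small_hole in the frame of diamond_pin below 0.002 m), for 0.2 s.
At the end, for the whole second after the job is handed in: The undrilled link lies flat on the pads (within 6 mm of the nest point, 2 mm in height, 0.1 rad in heading) and the bush plate rests on the end blocks, large hole on the round pin and small hole on the diamond pin (each within 3 mm sideways, 2 mm of fully down) (all of step 1 and all of step 2 and linear speed of bush_plate below 0.01 m/s); the robot touches nothing.
It fails at once if the bush plate is forced against the jig (over 150 N) (contact force between bush_plate and jig above 150 N).
It fails at once if the bush plate is let fall onto the jig (over it, out of the fingers and faster than 0.4 m/s) (horizontal distance between bush_plate and jig below 0.08 m and contact force between bush_plate and the fingers below 0.5 N and linear speed of bush_plate above 0.4 m/s).
It fails at once if a bystander is moved by more than 30 mm (distance of any of drilled_link0, drilled_link1, file, wrench, chip_brush, try_square, oiler from where it was at the start of the episode above 0.03 m).
It also fails if it takes over 61 s, if anything falls off the work surface, if the arm or the gripper's body presses on something with over 40 N, if the wrist force passes 120 N, or if a joint passes its speed limit or range.

## Working session

There is one attempt and no reset: what is moved stays moved. The work goes in short steps, Python scripts to look and compute and a tool call to move; the robot and the scene stay as the last step left them, time stands still between calls to the robot, and variables do not carry over. Pictures are saved under pics/ and viewed, about 8 in all and at most 12, crops included, and the job is handed in when it is done.

Besides the shell and the picture viewer there is one more tool, called in YAML: its name, and indented under it one key for each argument. step_arm: Moves the arm, as the interface text tells. Its arguments: {"type":"object","properties":{"motion":{"type":"array"},"jaw":{"type":"number"},"grip_force":{"type":"number"}},"required":["motion"]}

```bash
mkdir -p pics; ls; cat > h.py <<'E'
import numpy as np, cv2
from rig import r
def save(im,n): cv2.imwrite('pics/'+n+'.png',cv2.cvtColor(im,cv2.COLOR_RGB2BGR))
def cloud(d,p):
    K=p['K'];h,w=d.shape
    u,v=np.meshgrid(np.arange(w),np.arange(h))
    pts=np.stack([u,v],-1).reshape(-1,1,2).astype(np.float64)
    x=cv2.undistortPoints(pts,np.array(K,float),np.array([p['k1'],0,0,0,0.])).reshape(h,w,2)
    c=np.concatenate([x*d[...,None],d[...,None]],-1)
    T=np.array(p['world_from_camera'])
    W=c@T[:3,:3].T+T[:3,3]; W[d<=0]=np.nan
    return W
def ray(px,p,z):
    x=cv2.undistortPoints(np.array([[px]],float),np.array(p['K'],float),np.array([p['k1'],0,0,0,0.])).ravel()
    T=np.array(p['world_from_camera']);dr=T[:3,:3]@np.array([x[0],x[1],1]);o=T[:3,3]
    return o+dr*(z-o[2])/dr[2]
E
python3 - <<'E'
from h import *
for n in('scene','side'):
    im,d=r.camera(n);p=r.camera_params(n);save(im,n+'0');np.savez('pics/'+n+'0.npz',im=im,d=d,W=cloud(d,p))
    print(n,np.round(p['world_from_camera'],2).tolist())
    for q,z in(('jig',0),('nest',22),('round_pin',46),('diamond_pin',46),('bush_plate',0),('handle',51),('large_hole',0),('small_hole',0),('link_blank',0)):
        for a in r.landmark_of(q,n)[:3]: print(q,np.round(a['position'],1),round(a['confidence'],2),np.round(ray(a['position'],p,z),1))
print(r.sense()['time_s'])
E
```

```text
pics
scene [[0.07, 0.6, -0.8, 1581.92], [1.0, -0.04, 0.06, -12.62], [0.0, -0.8, -0.6, 852.43], [0.0, 0.0, 0.0, 1.0]]
jig [314.3 211.4] 0.91 [512.6  19.1   0. ]
nest [310.6 208.2] 0.95 [520.4   5.5  22. ]
round_pin [315.1 218.7] 0.74 [610.8  18.4  46. ]
diamond_pin [308.6 192.1] 0.6 [451.7   1.   46. ]
bush_plate [230.6 208.2] 0.72 [ 472.2 -296.5    0. ]
bush_plate [188.5 206.3] 0.68 [ 449.6 -460.     0. ]
handle [229.  199.4] 0.87 [ 485.1 -292.7   51. ]
large_hole [220.  224.4] 0.78 [ 564.9 -321.6    0. ]
small_hole [240.  198.4] 0.66 [ 411.6 -268.1    0. ]
small_hole [227.3 259.3] 0.38 [ 740.6 -270.5    0. ]
link_blank [359.  193.7] 0.78 [411.5 201.7   0. ]
link_blank [361.1 234. ] 0.72 [649.  175.4   0. ]
link_blank [389.3 175.4] 0.67 [287.1 350.4   0. ]
side [[-0.99, -0.08, 0.09, 443.31], [-0.12, 0.75, -0.65, 922.77], [-0.01, -0.66, -0.75, 1110.32], [0.0, 0.0, 0.0, 1.0]]
jig [338.4 209.4] 0.79 [516.8  15.4   0. ]
jig [307.3 198.3] 0.75 [622.8 -20.    0. ]
nest [337.  204.9] 0.68 [521.6  15.5  22. ]
round_pin [309.3 198.4] 0.58 [609.1  18.8  46. ]
round_pin [323.7 287.3] 0.53 [526.1 327.1  46. ]
diamond_pin [361.5 201.5] 0.76 [445.3  13.2  46. ]
bush_plate [353.1 145.1] 0.94 [ 493.4 -293.3    0. ]
handle [354.9 136.7] 0.85 [ 488.  -282.3   51. ]
large_hole [332.5 136.5] 0.58 [ 573.4 -332.1    0. ]
large_hole [306.4 201.6] 0.16 [623.7  -5.6   0. ]
small_hole [310.  199.1] 0.2 [613.5 -17.6   0. ]
link_blank [367.4 263.7] 0.97 [412.5 209.6   0. ]
link_blank [394.  177.7] 0.92 [ 341.7 -145.2    0. ]
link_blank [397.  306.5] 0.8 [323.7 338.5   0. ]
1.0
```

```bash
python3 - <<'E'
import cv2
a=cv2.imread('pics/scene0.png')[140:300,150:450];b=cv2.imread('pics/side0.png')[100:340,220:480]
cv2.imwrite('pics/a.png',cv2.resize(a,(800,427)));cv2.imwrite('pics/b.png',cv2.resize(b,(650,600)))
E
```

```text
(no output)
```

View pics/a.png

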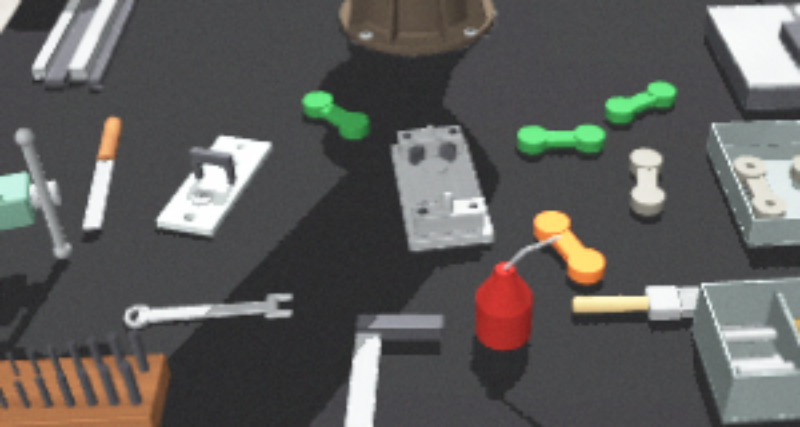

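View pics/b.png

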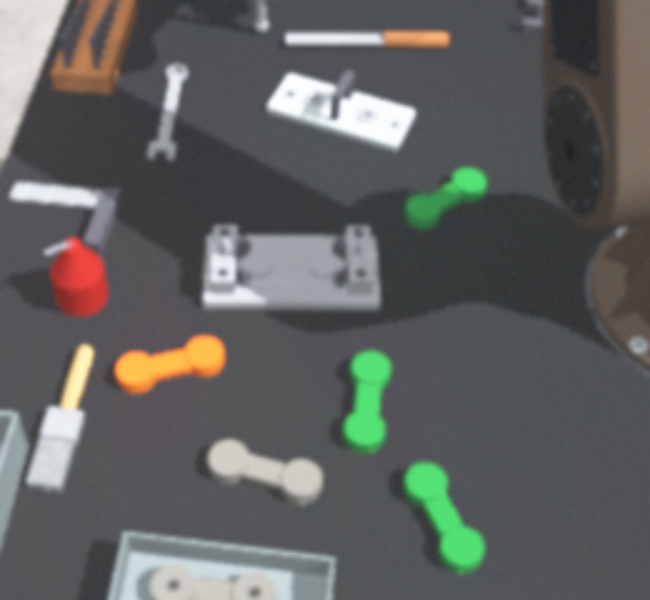

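The undrilled grey link is at about (393,208) in the scene view and (327,288) in the side view. The jig is at (314,210) and the bush plate at (230,208). The green and orange links are look-alikes. Next I'll fit poses from the depth.

```bash
python3 - <<'E'
from h import *
for n,b in(('scene',(393,208)),('side',(327,288))):
    f=np.load(f'pics/{n}0.npz');W=f['W'];im=f['im'].astype(int)
    c=W[b[1],b[0]];print(n,'link centre px',c.round(1))
    def box(P,nm):
        x=P[:,:2];(ce,sz,an)=cv2.minAreaRect(x.astype(np.float32));print(' ',nm,len(P),np.round(ce,1),np.round(sz,1),round(an,1),'med',np.nanmedian(P,0).round(1))
    def sel(ctr,R,lo,hi):
        m=(np.hypot(W[...,0]-ctr[0],W[...,1]-ctr[1])<R)&(W[...,2]>lo)&(W[...,2]<hi);return W[m]
    L=sel(c,80,9,30);box(L,'link')
    m=L[:,:2].mean(0);u,s,v=np.linalg.svd(L[:,:2]-m);print('  pca',m.round(1),np.degrees(np.arctan2(v[0,1],v[0,0])).round(1))
    box(sel((485,-293),130,6,18),'plate')
    box(sel((485,-293),60,48,75),'handle')
    box(sel((525,14),150,42,50),'jig blocks')
    box(sel((525,14),150,8,70),'jig all')
    box(sel((525,14),150,54,75),'pins')
E
```

```text
scene link centre px [537.2 309.6  20.1]
  link 243 [524.1 308.7] [ 44.6 130.4] 78.5 med [534.8 306.1  20.6]
  pca [532.2 306.1] -11.0
  plate 662 [ 479.5 -294.9] [226.1 228.4] 70.9 med [ 505.4 -291.2   13.5]
  handle 83 [ 482.3 -290.6] [63.8 19.9] 70.7 med [ 487.8 -288.4   58.6]
  jig blocks 256 [524.5  16.7] [202.9  88.1] 6.2 med [599.4  18.2  47.5]
  jig all 1298 [522.8  49.8] [222. 175.] 6.2 med [529.1  16.4  21.2]
  pins 28 [526.6  18.4] [177.2  14.5] 5.3 med [606.4  23.5  62.1]
side link centre px [519.1 311.1  15.5]
  link 579 [522.3 309.8] [ 48.6 129.4] 79.6 med [522.1 312.7  19.1]
  pca [522.1 312.4] 168.8
  plate 750 [ 486.9 -275.7] [198.  220.8] 57.8 med [ 473.2 -286.    11. ]
  handle 64 [ 481.8 -289.6] [62.9 15.1] 74.5 med [ 481.9 -284.6   58.2]
  jig blocks 372 [523.5  17.9] [200.1  95.4] 6.0 med [455.   23.4  46.8]
  jig all 2023 [528.6  -8.2] [224.6 171.5] 5.4 med [522.6  31.   19.1]
  pins 33 [524.9  20.2] [174.3  16.1] 5.6 med [602.3  28.3  62.4]
```

```bash
cat >> h.py <<'E'
def goto(x,y,z,yaw=None):
    """print shift in tool axes (cm) and turn (rad) so that tool y axis has world heading yaw (deg, mod 180)"""
    s=r.sense();R=np.array(s['tcp_rot']);p=np.array(s['eef_pos'])
    d=R.T@(np.array([x,y,z])-p)/10
    cur=np.degrees(np.arctan2(R[1,1],R[0,1]))
    t=0
    if yaw is not None:
        t=(yaw-cur+90)%180-90
    print('t',round(s['time_s'],2),'pos',p.round(1),'yaw',cur.round(2),'J6',np.round(s['joint_pos'][5],1),'-> shift cm',d.round(3),'turn rad',round(-np.radians(t),4),'F',np.round(s['wrist_force'],1),'w',round(s['grip_width'],1))
E
python3 - <<'E'
from h import *
s=r.sense();print(np.round(s['tcp_rot'],3).tolist())
T=np.array(r.camera_params('wrist')['world_from_camera']);print(T.round(2).tolist());print(r.camera_params('wrist')['K'])
R=np.array(s['tcp_rot']);print('cam in tool',(R.T@(T[:3,3]-s['eef_pos'])).round(1),(R.T@T[:3,2]).round(2))
goto(440,-290,231,72.5);goto(480,17,231,96);goto(523,309.5,150,79)
E
```

```text
[[0.928, 0.373, 0.0], [0.373, -0.928, 0.0], [0.0, -0.0, -1.0]]
[[0.37, -0.89, -0.26, 309.79], [-0.93, -0.36, -0.1, -575.43], [-0.0, 0.28, -0.96, 373.22], [0.0, 0.0, 0.0, 1.0]]
[[338.84755282   0.         320.37429227]
 [  0.         338.84755282 198.51416326]
 [  0.           0.           1.        ]]
cam in tool [  73.1   -0.6 -141.9] [-0.28 -0.    0.96]
t 1.0 pos [ 242.2 -603.2  231.3] yaw -68.12 J6 -2.7 -> shift cm [ 3.0026e+01 -2.1693e+01  3.0000e-02] turn rad 0.6872 F [-0.1  0.1  0.3] w 85.3
t 1.0 pos [ 242.2 -603.2  231.3] yaw -68.12 J6 -2.7 -> shift cm [ 4.5176e+01 -4.8692e+01  3.1000e-02] turn rad 0.2771 F [-0.1  0.1  0.3] w 85.3
t 1.0 pos [ 242.2 -603.2  231.3] yaw -68.12 J6 -2.7 -> shift cm [ 60.065 -74.234   8.131] turn rad 0.5738 F [-0.1  0.1  0.3] w 85.3
```

step_arm:
  motion:
    - [33.8,-20.2,0,0.28]
    - [33.8,-20.2,0,0.28]
    - [33.8,-20.2,0,0.28]
    - [33.8,-20.2,0,0.28]
    - [33.8,-20.2,0,0.28]

```text
time_s: 1.62
eef_pos: [431.3, -354.4, 231.5]
tcp_rot: [[0.995, 0.101, 0.0], [0.101, -0.995, -0.0], [0.0, 0.0, -1.0]]
wrist_force: [0.7, -0.6, 0.4]
grip_width: 85.4
```

```bash
python3 - <<'E'
from h import *
goto(480,-290,231,None);goto(500,17,231,96)
E
```

```text
t 1.62 pos [ 431.3 -354.4  231.5] yaw -84.18 J6 41.7 -> shift cm [ 5.498 -5.915  0.053] turn rad -0.0 F [ 0.7 -0.6  0.4] w 85.4
t 1.62 pos [ 431.3 -354.4  231.5] yaw -84.18 J6 41.7 -> shift cm [ 10.6   -36.254   0.042] turn rad -0.0031 F [ 0.7 -0.6  0.4] w 85.4
```

step_arm:
  motion:
    - [5.5,-5.5,0,0]
    - [5.5,-5.5,0,0]
    - [5.5,-5.5,0,0]

```text
time_s: 2.0
eef_pos: [479.8, -295.2, 231.3]
tcp_rot: [[0.995, 0.104, -0.0], [0.104, -0.995, -0.0], [-0.0, 0.0, -1.0]]
wrist_force: [-0.8, -0.1, -0.8]
grip_width: 85.5
```

```bash
cat >> h.py <<'E'
def wshot(n,qs):
    s=r.sense();p=r.camera_params('wrist');im,d=r.camera('wrist');save(im,n);W=cloud(d,p);np.savez('pics/'+n+'.npz',im=im,d=d,W=W)
    for q,z in qs:
        for a in r.landmark_of(q,'wrist')[:2]: print(q,np.round(a['position'],1),round(a['confidence'],2),np.round(ray(a['position'],p,z),1))
    return W,im,p
E
python3 - <<'E'
from h import *
W,im,p=wshot('w_plate',(('bush_plate',0),('handle',51),('large_hole',0),('small_hole',0)))
goto(500,17,231,96)
def box(lo,hi,R):
    m=(np.hypot(W[...,0]-482,W[...,1]+290)<R)&(W[...,2]>lo)&(W[...,2]<hi);P=W[m]
    print(len(P),[np.round(q,1) for q in cv2.minAreaRect(P[:,:2].astype(np.float32))],np.median(P,0).round(1))
box(9,15,140);box(54,66,60)
E
```

```text
bush_plate [ 16.5 182.1] 0.71 [426.6  50.1   0. ]
handle [320.8 175.3] 0.65 [ 481.  -294.4   51. ]
large_hole [349.9  90.8] 0.67 [ 563.2 -316.8    0. ]
large_hole [18.4 99.8] 0.62 [519.1  34.5   0. ]
small_hole [292.  225.1] 0.85 [ 406.7 -268.     0. ]
t 2.25 pos [ 478.6 -296.9  231.3] yaw -84.27 J6 49.4 -> shift cm [ 5.2630e+00 -3.1016e+01  2.4000e-02] turn rad -0.0047 F [ 0.7  0.4 -0.3] w 85.4
10976 [array([ 482.6, -293.3]), array([ 80.5, 200.7]), np.float64(72.4)] [ 499.2 -294.2   11.3]
937 [array([ 482.9, -293. ]), array([59.6, 14.3]), np.float64(72.2)] [ 483.5 -292.7   59.1]
```

View pics/w_plate.png

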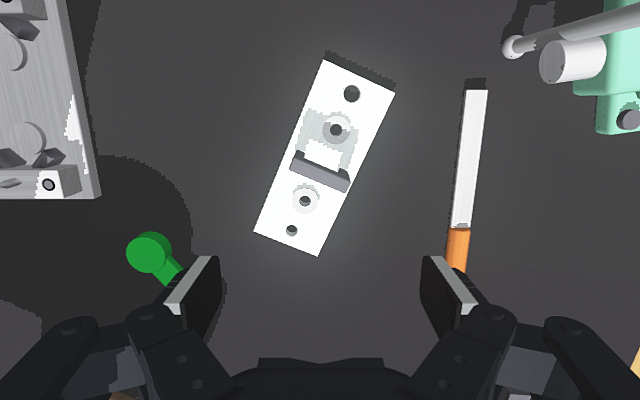

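The wrist view shows the plate right way up, with the large hole at the far end (352,93) and the small one near (292,230). The depth fit gives a centre of (482.7, -293.2) and a heading of -17.7°.

step_arm:
  motion:
    - [5.2,-31,0,0]
    - [5.2,-31,0,0]
    - [5.2,-31,0,0]
    - [5.2,-31,0,0]
    - [5.2,-31,0,0]

```text
time_s: 2.88
eef_pos: [499.5, 17.1, 231.5]
tcp_rot: [[0.995, 0.1, 0.001], [0.1, -0.995, -0.0], [0.001, 0.0, -1.0]]
wrist_force: [1.4, -0.5, 0.2]
grip_width: 85.3
```

step_arm:
  motion:
    - [0,0,0,0]

```text
time_s: 3.0
eef_pos: [499.4, 19.1, 231.4]
tcp_rot: [[0.994, 0.105, 0.0], [0.105, -0.994, 0.0], [0.0, -0.0, -1.0]]
wrist_force: [0.9, -0.0, 0.6]
grip_width: 85.3
```

```bash
cat > jig.py <<'E'
from h import *
W,im,p=wshot('w_jig',(('nest',22),('round_pin',46),('diamond_pin',46)))
goto(523,309.5,100,79)
def box(lo,hi,c=(524,17.5),R=140):
    m=(np.hypot(W[...,0]-c[0],W[...,1]-c[1])<R)&(W[...,2]>lo)&(W[...,2]<hi);P=W[m]
    if len(P)>4:print(lo,hi,len(P),[np.round(q,1) for q in cv2.minAreaRect(P[:,:2].astype(np.float32))],np.median(P,0).round(1))
box(43,48);box(12.5,24);box(34,41);box(55,75);box(20,24,R=75)
box(55,75,(606,26),30);box(55,75,(443,9),30)
E
python3 jig.py
```

```text
nest [325.7 151.5] 0.72 [519.9  16.8  22. ]
nest [324.5 231.6] 0.66 [430.9   8.5  22. ]
round_pin [324.6  62.1] 0.93 [603.7  27.2  46. ]
diamond_pin [325.4 231. ] 0.72 [441.3   9.   46. ]
t 3.2 pos [499.5  14.8 231.3] yaw -84.26 J6 82.5 -> shift cm [  5.288 -29.095  13.122] turn rad 0.2922 F [-0.4 -0.3 -0.2] w 85.3
43 48 5473 [array([523.8,  18.6]), array([199.9,  90.3]), np.float64(5.9)] [597.9  19.2  45.2]
12.5 24 14444 [array([523.5,  18.6]), array([219. , 110.3]), np.float64(6.0)] [531.4  19.6  15.4]
34 41 1157 [array([523.4,  18.7]), array([140.8,  88.4]), np.float64(5.9)] [577.2  16.4  37. ]
55 75 346 [array([526.8,  19.2]), array([173. ,  15.5]), np.float64(5.8)] [603.3  25.8  62.4]
20 24 1696 [array([523.6,  12.1]), array([ 64.7, 141.8]), np.float64(89.3)] [553.2  19.2  21.3]
55 75 281 [array([605.1,  27.3]), array([15.3, 15.1]), np.float64(55.0)] [604.6  27.2  63.4]
55 75 65 [array([443.7,  10.4]), array([ 5.3, 11.2]), np.float64(10.0)] [443.4  10.7  58.5]
```

View pics/w_jig.png

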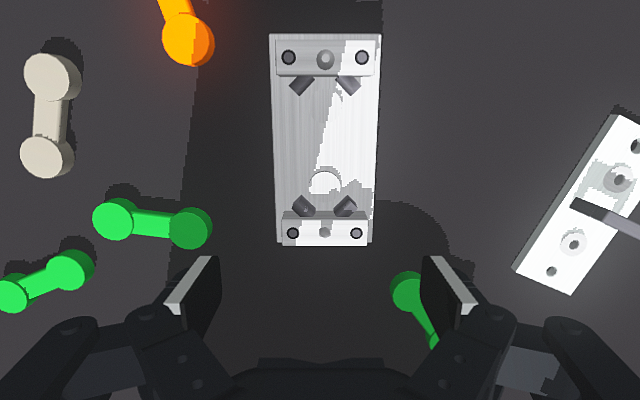

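The wrist view shows the jig with the round pin at the far end (325,60) and the diamond pin near (325,232). The fit gives (523.6, 18.6) and a heading of 5.9°. The link is visible at (48,115). I'm moving over it now.

step_arm:
  motion:
    - [5.3,-29.0,0,0.29]
    - [5.3,-29.0,3,0.29]
    - [5.3,-29.0,5,0.29]
    - [5.3,-29.0,5,0.29]
    - [5.3,-29.0,5,0.29]
  jaw: 0.2

```text
time_s: 3.82
eef_pos: [523.8, 310.2, 180.8]
tcp_rot: [[0.982, -0.19, 0.0], [-0.19, -0.982, -0.0], [0.0, 0.0, -1.0]]
wrist_force: [1.3, 0.2, -0.2]
grip_width: 50.9
```

step_arm:
  motion:
    - [0,0,0,0]

```text
time_s: 3.95
eef_pos: [523.2, 311.6, 179.9]
tcp_rot: [[0.982, -0.186, -0.001], [-0.186, -0.982, -0.0], [-0.001, 0.0, -1.0]]
wrist_force: [1.5, -0.6, 0.0]
grip_width: 51.3
```

```bash
cat > link.py <<'E'
from h import *
W,im,p=wshot('w_link',())
for i in range(4):
    goto(523,309.5,100,79)
    if i<3:r.camera('wrist')
g=im.astype(int);grey=(g.max(-1)-g.min(-1)<60)
m=(np.hypot(W[...,0]-523,W[...,1]-310)<80)&(W[...,2]>9)&(W[...,2]<26)&grey;P=W[m]
print(len(P),[np.round(q,1) for q in cv2.minAreaRect(P[:,:2].astype(np.float32))],np.median(P,0).round(1))
T=W[(W[...,2]>35)&(W[...,2]<60)&(W[...,1]>330)&(W[...,0]<720)];print('tray wall',len(T),T.min(0).round() if len(T) else '')
E
python3 link.py
```

```text
t 4.0 pos [523.2 309.8 180.4] yaw -100.77 J6 128.6 -> shift cm [-3.000e-03  2.400e-02  8.039e+00] turn rad 0.004 F [-0.7 -0.4  1. ] w 51.3
t 4.05 pos [523.2 308.7 180.8] yaw -100.83 J6 128.5 -> shift cm [-0.024 -0.078  8.08 ] turn rad 0.0029 F [ 0.4 -1.   0.6] w 51.3
t 4.1 pos [523.2 308.3 181.2] yaw -100.88 J6 128.5 -> shift cm [-0.043 -0.122  8.117] turn rad 0.0021 F [ 0.4 -0.1  0.4] w 51.4
t 4.15 pos [523.3 308.1 181.4] yaw -100.9 J6 128.6 -> shift cm [-0.051 -0.131  8.143] turn rad 0.0017 F [-0.2 -0.5  0.2] w 51.2
5108 [array([523.8, 309.7]), array([ 44.9, 128.9]), np.float64(79.2)] [529.7 308.8  18.9]
tray wall 6229 [320. 415.  35.]
```

step_arm:
  motion:
    - [0,-0.15,6,0]
    - [0,-0.15,12,0]
    - [0,-0.15,16,0]
    - [0,-0.15,17.6,0]
    - [0,-0.15,17.6,0]

```text
time_s: 4.78
eef_pos: [523.3, 310.6, 5.4]
tcp_rot: [[0.982, -0.188, -0.001], [-0.188, -0.982, -0.0], [-0.0, 0.0, -1.0]]
wrist_force: [-1.1, -0.7, -0.5]
grip_width: 51.3
```

step_arm:
  motion:
    - [0,0,0,0]
    - [0,0,0,0]
    - [0,0,0,0]
    - [0,0,0,0]
  jaw: -1
  grip_force: 90

```text
time_s: 5.28
eef_pos: [524.1, 311.7, 7.6]
tcp_rot: [[0.982, -0.187, 0.002], [-0.187, -0.982, 0.001], [0.002, -0.001, -1.0]]
wrist_force: [-1.6, -5.3, 12.9]
grip_width: 25.1
```

```bash
python3 - <<'E'
from h import *
goto(523.8,309.7,100,79);im,d=r.camera('wrist');save(im,'w_grip');goto(523.8,309.7,100,79)
E
```

```text
t 5.28 pos [524.1 311.7   7.6] yaw -100.77 J6 128.7 -> shift cm [ 0.03   0.188 -9.242] turn rad 0.004 F [-1.6 -5.3 12.9] w 25.1
t 5.33 pos [524.1 311.7   7.6] yaw -100.77 J6 128.7 -> shift cm [ 0.028  0.186 -9.24 ] turn rad 0.004 F [-0.8 -5.6 11.7] w 24.9
```

View pics/w_grip.png

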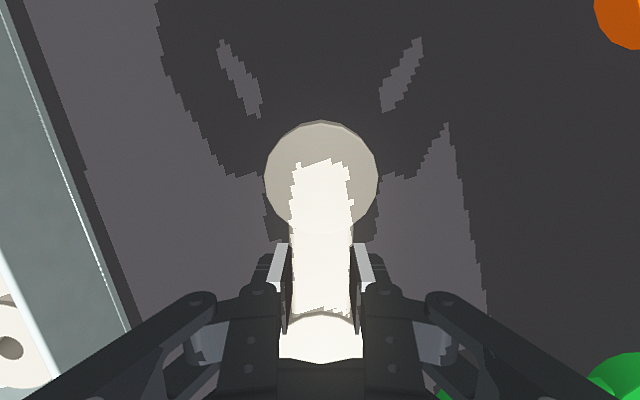

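The web is gripped across its middle. The picture shows the pads on both sides of it at about (280,290) and (362,290). Lifting.

step_arm:
  motion:
    - [0,0,-3,0]
    - [0,0,-9,0]
    - [0,0,-12,0]
    - [0,0,-12,0]

```text
time_s: 5.82
eef_pos: [524.6, 312.4, 128.6]
tcp_rot: [[0.982, -0.187, 0.005], [-0.187, -0.982, 0.003], [0.005, -0.004, -1.0]]
wrist_force: [-0.3, -0.1, -6.0]
grip_width: 25.4
```

```bash
python3 - <<'E'
from h import *
goto(523.8,18.7,122,95.9)
E
```

```text
t 5.83 pos [524.6 312.4 128.6] yaw -100.77 J6 128.7 -> shift cm [ 5.409 28.872  0.58 ] turn rad -0.291 F [-0.3 -0.1 -6. ] w 25.4
```

step_arm:
  motion:
    - [5.4,28.8,0,-0.29]
    - [5.4,28.8,0,-0.29]
    - [5.4,28.8,0,-0.29]
    - [5.4,28.8,0,-0.29]
    - [5.4,28.8,0,-0.29]

```text
time_s: 6.45
eef_pos: [521.0, 16.2, 124.2]
tcp_rot: [[0.995, 0.101, -0.002], [0.101, -0.995, -0.0], [-0.002, -0.0, -1.0]]
wrist_force: [1.6, -0.2, -6.3]
grip_width: 25.0
```

step_arm:
  motion:
    - [0,0,0,0]
    - [0,0,0,0]
    - [0,0,0,0]

```text
time_s: 6.82
eef_pos: [521.9, 19.4, 124.9]
tcp_rot: [[0.995, 0.103, -0.001], [0.103, -0.995, 0.0], [-0.001, -0.0, -1.0]]
wrist_force: [0.2, 0.4, -5.5]
grip_width: 25.4
```

```bash
python3 - <<'E'
from h import *
goto(523.8,18.7,60,95.9)
W,im,p=wshot('w_over',())
goto(523.8,18.7,60,95.9)
def box(m):
    P=W[m]; print(len(P),[np.round(q,1) for q in cv2.minAreaRect(P[:,:2].astype(np.float32))],np.median(P,0).round(1))
D=np.hypot(W[...,0]-523.8,W[...,1]-18.7)
box((D<140)&(W[...,2]<49)&(W[...,2]>42))
box((D<140)&(W[...,2]<19)&(W[...,2]>12))
box((D<75)&(W[...,2]<150)&(W[...,2]>110)&(W[...,0]>545))
P=W[(D<140)&(W[...,2]<75)&(W[...,2]>56)&(W[...,0]>590)];print('pin',np.median(P,0).round(1),len(P),[np.round(q,1) for q in cv2.minAreaRect(P[:,:2].astype(np.float32))])
E
```

```text
t 6.83 pos [521.9  19.4 124.9] yaw -84.1 J6 82.9 -> shift cm [0.191 0.092 6.485] turn rad -0.0 F [ 0.2  0.4 -5.5] w 25.4
t 6.88 pos [522.   19.5 125. ] yaw -84.09 J6 82.9 -> shift cm [0.173 0.094 6.499] turn rad 0.0002 F [ 0.3  0.1 -5.9] w 25.2
6775 [array([608.2,  27.5]), array([29.4, 90.5]), np.float64(5.8)] [609.   27.9  45.3]
11003 [array([544.7,  20.9]), array([177.6, 110.5]), np.float64(5.9)] [565.9  17.9  15.2]
9671 [array([565.5,  24.7]), array([45.7, 40.9]), np.float64(89.8)] [565.5  24.7 136.4]
pin [604.9  27.2  63.6] 604 [array([605. ,  27.1]), array([15.2, 15.1]), np.float64(52.0)]
```

View pics/w_over.png

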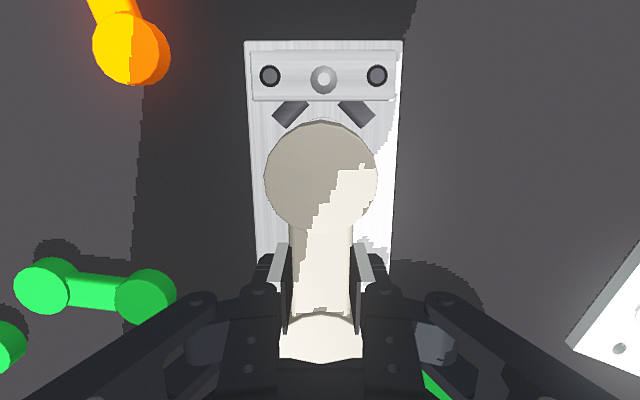

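```bash
cat > eye.py <<'E'
from h import *
import sys
def eye(n,zlo,zhi):
    W=np.load(f'pics/{n}.npz')['W']
    m=((np.hypot(W[...,0]-523.8,W[...,1]-18.7)<85)&(W[...,2]<zhi)&(W[...,2]>zlo)&(W[...,0]>550)).astype(np.uint8)
    P=W[m>0];h=cv2.convexHull(P[:,:2].astype(np.float32)).reshape(-1,2)
    h=h[h[:,0]>554]
    A=np.c_[2*h,np.ones(len(h))];s=np.linalg.lstsq(A,(h**2).sum(1),rcond=None)[0]
    a=np.radians(5.9);print('eye',s[:2].round(1),'R',np.sqrt(s[2]+s[:2]@s[:2]).round(1),'link centre',(s[:2]-42*np.array([np.cos(a),np.sin(a)])).round(1),'z',np.median(P[:,2]).round(1))
eye(sys.argv[1],float(sys.argv[2]),float(sys.argv[3]))
E
python3 eye.py w_over 125 150;python3 eye.py w_over 133 150
```

```text
eye [563.2  24.6] R 22.7 link centre [521.4  20.3] z 136.4
eye [563.2  24.6] R 22.7 link centre [521.4  20.3] z 136.4
```

step_arm:
  motion:
    - [0.2,0.17,0,0]
    - [0.2,0.17,3,0]
    - [0.2,0.17,6,0]
    - [0.2,0.17,6,0]
    - [0.2,0.17,6,0]

```text
time_s: 7.5
eef_pos: [524.9, 17.2, 66.0]
tcp_rot: [[0.995, 0.102, 0.001], [0.102, -0.995, -0.0], [0.001, 0.0, -1.0]]
wrist_force: [-0.2, 0.1, -4.6]
grip_width: 24.9
```

```bash
python3 - <<'E'
from h import *
goto(524.1,18.0,30,95.9)
W,im,p=wshot('w_over2',())
goto(524.1,18.0,30,95.9)
P=W[(W[...,2]<75)&(W[...,2]>52)&(abs(W[...,0]-605)<20)&(abs(W[...,1]-27)<20)];print('pin',len(P),[np.round(q,1) for q in cv2.minAreaRect(P[:,:2].astype(np.float32))])
P=W[(W[...,2]<48)&(W[...,2]>42)&(abs(W[...,0]-605)<30)&(abs(W[...,1]-27)<60)];print('block',len(P),[np.round(q,1) for q in cv2.minAreaRect(P[:,:2].astype(np.float32))])
E
python3 eye.py w_over2 73 90
```

```text
t 7.5 pos [524.9  17.2  66. ] yaw -84.14 J6 82.7 -> shift cm [-0.069 -0.089  3.604] turn rad -0.0008 F [-0.2  0.1 -4.6] w 24.9
t 7.55 pos [525.1  17.2  66.3] yaw -84.15 J6 82.7 -> shift cm [-0.099 -0.095  3.635] turn rad -0.0008 F [-0.2  0.8 -5.1] w 25.1
pin 1307 [array([598.9,  22.6]), array([28. , 24.8]), np.float64(1.3)]
block 12466 [array([608.2,  27.4]), array([30.2, 90.7]), np.float64(6.2)]
eye [566.2  22.3] R 22.7 link centre [524.5  18. ] z 77.6
```

step_arm:
  motion:
    - [-0.09,-0.08,1.0,0]
    - [-0.09,-0.08,2.0,0]
    - [-0.09,-0.08,2.6,0]
    - [-0.09,-0.08,3.2,0]
    - [-0.09,-0.08,3.5,0]

```text
time_s: 8.18
eef_pos: [523.3, 17.7, 29.8]
tcp_rot: [[0.995, 0.102, -0.0], [0.102, -0.995, 0.0], [-0.0, -0.0, -1.0]]
wrist_force: [0.5, 0.5, -5.4]
grip_width: 25.2
```

step_arm:
  motion:
    - [0,0,0.2,0]
    - [0,0,0.3,0]

```text
time_s: 8.43
eef_pos: [523.3, 17.7, 29.4]
tcp_rot: [[0.995, 0.102, 0.001], [0.102, -0.995, -0.0], [0.001, 0.0, -1.0]]
wrist_force: [-16.4, -1.0, 70.1]
grip_width: 25.0
```

Seated: TCP is at 29.4 against 29.6 expected, with upward force. Releasing.

step_arm:
  motion:
    - [0,0,-0.2,0]
    - [0,0,-0.3,0]
    - [0,0,-0.3,0]
    - [0,0,-0.3,0]
  jaw: 0

```text
time_s: 8.93
eef_pos: [523.4, 17.7, 30.2]
tcp_rot: [[0.995, 0.102, -0.0], [0.102, -0.995, 0.0], [-0.0, -0.0, -1.0]]
wrist_force: [-0.3, 0.1, -0.9]
grip_width: 42.8
```

step_arm:
  motion:
    - [0,0,-4,0]
    - [0,0,-10,0]
    - [0,0,-16,0]
    - [0,0,-20,0]
    - [0,0,-20,0]

```text
time_s: 9.55
eef_pos: [525.1, 17.7, 233.3]
tcp_rot: [[0.995, 0.102, 0.006], [0.102, -0.995, -0.0], [0.006, 0.001, -1.0]]
wrist_force: [0.2, -0.3, -0.1]
grip_width: 42.5
```

```bash
python3 - <<'E'
from h import *
W,im,p=wshot('w_nest',())
D=np.hypot(W[...,0]-523.6,W[...,1]-18.7)
g=im.astype(int)
def box(m):
    P=W[m]; print(len(P),[np.round(q,1) for q in cv2.minAreaRect(P[:,:2].astype(np.float32))],np.median(P,0).round(1))
a=np.radians(5.9);u=(W[...,0]-523.6)*np.cos(a)+(W[...,1]-18.7)*np.sin(a);v=-(W[...,0]-523.6)*np.sin(a)+(W[...,1]-18.7)*np.cos(a)
box((abs(u)<69)&(abs(v)<26)&(W[...,2]>39.5)&(W[...,2]<46))
for s in(-1,1):
    m=(np.hypot(u-42*s,v)<15);print('eye top z',np.median(W[m],0).round(1))
m=(abs(u)<12)&(abs(v)<8);print('web',np.median(W[m],0).round(1))
box((D<140)&(W[...,2]>43)&(W[...,2]<48)&(abs(u)>71))
for s,R in((1,30),(-1,30)):
    box((np.hypot(u-82*s,v)<R)&(W[...,2]>52)&(W[...,2]<75))
goto(482.7,-293.2,231,72.3)
E
```

```text
3109 [array([522.3,  18.5]), array([130.4,  45.5]), np.float64(5.7)] [548.4  19.   41.2]
eye top z [482.   14.4  41.2]
eye top z [565.6  23.   41.3]
web [534.7  19.1 306.7]
4864 [array([523.6,  18.7]), array([199.9,  90.1]), np.float64(5.9)] [598.7  19.1  45.3]
252 [array([605.2,  27.4]), array([14.5, 15.1]), np.float64(6.1)] [605.1  27.3  63.8]
84 [array([443.5,  10.3]), array([ 5.4, 11.5]), np.float64(7.3)] [443.8  10.3  57.8]
t 9.6 pos [524.   17.7 231.3] yaw -84.17 J6 82.8 -> shift cm [-7.2710e+00  3.0509e+01  2.4000e-02] turn rad 0.4107 F [ 0.4 -0.7 -1.4] w 42.7
```

View pics/w_nest.png

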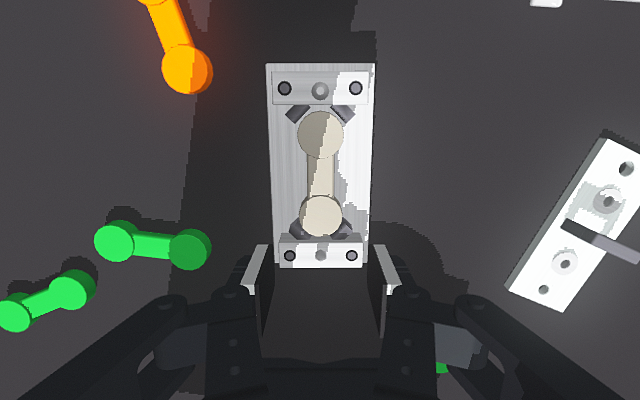

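The link lies flat in the vees: both eye tops read the same height and the centre is within about 1.3 mm. In the picture the eyes are at (320,135) and (320,215). Next is the plate, with the jaws along the plate's x.

step_arm:
  motion:
    - [-7.2,30.5,0,-1.16]
    - [-7.2,30.5,0,-1.16]
    - [-7.2,30.5,0,-1.16]
    - [-7.2,30.5,0,-1.16]
    - [-7.2,30.5,0,-1.16]

```text
time_s: 10.22
eef_pos: [488.0, -252.0, 228.6]
tcp_rot: [[0.606, 0.795, -0.002], [0.795, -0.606, 0.001], [-0.0, -0.002, -1.0]]
wrist_force: [1.4, 0.1, -0.1]
grip_width: 42.6
```

```bash
python3 - <<'E'
from h import *
goto(482.7,-293.2,131,-17.7)
E
```

```text
t 10.22 pos [ 488.  -252.   228.6] yaw -37.32 J6 6.8 -> shift cm [-3.594  2.099  9.755] turn rad -0.3424 F [ 1.4  0.1 -0.1] w 42.6
```

step_arm:
  motion:
    - [0,0,3,-0.22]
    - [0,0,9,-0.22]
    - [0,0,9,-0.22]
    - [0,0,9,-0.22]

```text
time_s: 10.72
eef_pos: [489.4, -250.7, 140.9]
tcp_rot: [[0.424, 0.906, -0.001], [0.906, -0.424, 0.0], [0.0, -0.001, -1.0]]
wrist_force: [0.5, 0.1, 0.8]
grip_width: 42.6
```

```bash
python3 - <<'E'
from h import *
W,im,p=wshot('w_p2',())
def box(lo,hi,R):
    m=(np.hypot(W[...,0]-482,W[...,1]+293)<R)&(W[...,2]>lo)&(W[...,2]<hi);P=W[m]
    print(len(P),[np.round(q,1) for q in cv2.minAreaRect(P[:,:2].astype(np.float32))],np.median(P,0).round(1))
box(9,15,140);box(54,66,60)
goto(482.7,-293.2,33,-17.7)
E
```

```text
14246 [array([ 482.7, -293.2]), array([ 81.2, 200.9]), np.float64(72.3)] [ 493.9 -287.    11.2]
1437 [array([ 482.6, -292.8]), array([60.2, 14. ]), np.float64(72.3)] [ 483.3 -290.3   59. ]
t 10.78 pos [ 490.  -251.   141.7] yaw -25.06 J6 -5.2 -> shift cm [-4.131  1.117 10.873] turn rad -0.1284 F [ 0.2 -0.   1.2] w 42.7
```

step_arm:
  motion:
    - [-4.1,1.1,0,-0.128]
    - [-4.1,1.1,2,-0.128]
    - [-4.1,1.1,4,-0.128]
    - [-4.1,1.1,4,-0.128]

```text
time_s: 11.28
eef_pos: [482.0, -292.6, 101.1]
tcp_rot: [[0.304, 0.953, 0.0], [0.953, -0.304, -0.0], [-0.0, 0.0, -1.0]]
wrist_force: [-0.3, -1.0, 0.9]
grip_width: 42.7
```

```bash
python3 - <<'E'
from h import *
goto(482.7,-293.0,33,-17.7);r.camera('side')
goto(482.7,-293.0,33,-17.7)
E
```

```text
t 11.28 pos [ 482.  -292.6  101.1] yaw -17.71 J6 -16.6 -> shift cm [-0.021  0.073  6.814] turn rad -0.0001 F [-0.3 -1.   0.9] w 42.7
t 11.32 pos [ 482.4 -292.7  101.7] yaw -17.69 J6 -16.6 -> shift cm [-0.013  0.026  6.871] turn rad 0.0001 F [0.6 0.6 0.4] w 42.9
```

step_arm:
  motion:
    - [0,0.03,4,0]
    - [0,0.03,6.8,0]
    - [0,0.03,6.8,0]
    - [0,0.03,6.8,0]

```text
time_s: 11.82
eef_pos: [483.1, -293.2, 34.1]
tcp_rot: [[0.304, 0.953, 0.002], [0.953, -0.304, -0.001], [-0.001, 0.002, -1.0]]
wrist_force: [0.0, 0.1, 0.4]
grip_width: 42.5
```

step_arm:
  motion:
    - [0,0,0,0]
    - [0,0,0,0]
    - [0,0,0,0]
    - [0,0,0,0]
    - [0,0,0,0]
  jaw: -1
  grip_force: 100

```text
time_s: 12.45
eef_pos: [482.6, -293.0, 33.8]
tcp_rot: [[0.304, 0.953, 0.001], [0.953, -0.304, -0.001], [-0.001, 0.002, -1.0]]
wrist_force: [-2.7, 1.5, 16.5]
grip_width: 12.3
```

step_arm:
  motion:
    - [0,0,-2,0]
    - [0,0,-7,0]
    - [0,0,-12,0]
    - [0,0,-12,0]
    - [0,0,-12,0]

```text
time_s: 13.08
eef_pos: [481.4, -292.2, 151.6]
tcp_rot: [[0.304, 0.953, -0.001], [0.953, -0.304, 0.001], [0.0, -0.001, -1.0]]
wrist_force: [-1.0, 0.8, -8.9]
grip_width: 12.0
```

```bash
python3 - <<'E'
from h import *
W,im,p=wshot('w_p3',())
goto(523.6,18.75,154,5.9)
E
```

```text
t 13.12 pos [ 481.1 -291.9  151. ] yaw -17.7 J6 -16.6 -> shift cm [30.893 -5.392 -0.271] turn rad -0.4118 F [-0.5  0.2 -8.4] w 12.3
```

View pics/w_p3.png

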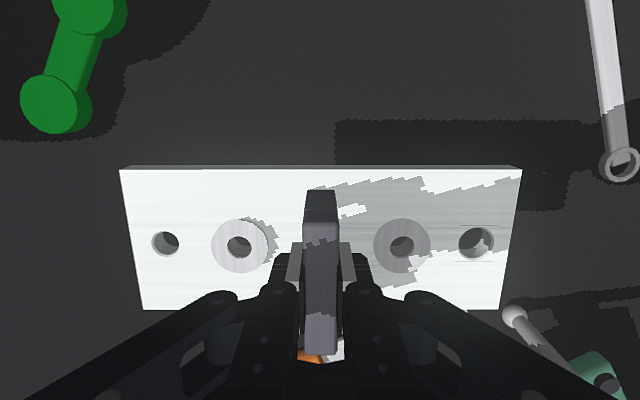

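The plate is held by the handle bar and is level, with the small hole at (165,243) and the large one at (476,243). I'm carrying it to the jig.

step_arm:
  motion:
    - [30.9,-5.4,-0.3,-0.41]
    - [30.9,-5.4,-0.3,-0.41]
    - [30.9,-5.4,-0.3,-0.41]
    - [30.9,-5.4,-0.3,-0.41]
    - [30.9,-5.4,-0.3,-0.41]

```text
time_s: 13.75
eef_pos: [523.3, 19.0, 153.6]
tcp_rot: [[-0.101, 0.995, -0.003], [0.995, 0.101, 0.0], [0.0, -0.003, -1.0]]
wrist_force: [1.4, 0.4, -7.6]
grip_width: 12.2
```

step_arm:
  motion:
    - [0,0,0,0]

```text
time_s: 13.88
eef_pos: [523.6, 21.2, 153.6]
tcp_rot: [[-0.106, 0.994, -0.003], [0.994, 0.106, 0.001], [0.001, -0.003, -1.0]]
wrist_force: [-0.3, -1.1, -7.3]
grip_width: 12.4
```

```bash
python3 - <<'E'
from h import *
goto(523.6,18.75,123,5.9)
E
```

```text
t 13.88 pos [523.6  21.2 153.6] yaw 6.08 J6 -7.1 -> shift cm [-0.243 -0.013  3.062] turn rad 0.0031 F [-0.3 -1.1 -7.3] w 12.4
```

```bash
cat > pl.py <<'E'
from h import *
r.camera('wrist');r.camera('wrist')
for i in range(2):
    s=r.sense();W,im,p=wshot('w_p4_%d'%int(s['time_s']*100),())
    z0=s['eef_pos'][2]-34+12
    m=(np.hypot(W[...,0]-523.6,W[...,1]-18.7)<130)&(abs(W[...,2]-z0)<5);P=W[m]
    c,sz,an=cv2.minAreaRect(P[:,:2].astype(np.float32));a=an if abs(an)<45 else an-90
    # plane fit
    A=np.c_[P[:,:2]-c,np.ones(len(P))];f=np.linalg.lstsq(A,P[:,2],rcond=None)[0]
    print('TCP',s['eef_pos'].round(1),'plate c',np.round(c,2),np.round(sz,1),'head',round(a,2),'tilt mm/m',(f[:2]*1000).round(1),'top z',f[2].round(1))
    e=np.array([523.6,18.75])-c;print('err world',e.round(2))
goto(s['eef_pos'][0]+e[0],s['eef_pos'][1]+e[1],120,s and np.degrees(np.arctan2(s['tcp_rot'][1][1],s['tcp_rot'][0][1]))+5.92-a)
E
python3 pl.py
```

```text
TCP [523.3  17.8 153.8] plate c [524.12  17.92] [201.   81.3] head 5.46 tilt mm/m [3. 2.] top z 131.5
err world [-0.52  0.83]
TCP [523.4  16.9 154. ] plate c [524.29  16.74] [201.   81.7] head 5.42 tilt mm/m [3.3 2. ] top z 131.7
err world [-0.69  2.01]
t 14.07 pos [523.6  16.3 154.3] yaw 5.77 J6 -7.3 -> shift cm [ 0.268 -0.054  3.427] turn rad -0.0101 F [ 0.4 -0.8 -7.6] w 12.0
```

step_arm:
  motion:
    - [0,0,1,0]
    - [0,0,2,0]
    - [0,0,2,0]
    - [0,0,2,0]
    - [0,0,2,0]

```text
time_s: 14.7
eef_pos: [524.6, 16.9, 135.5]
tcp_rot: [[-0.101, 0.995, 0.0], [0.995, 0.101, -0.0], [-0.0, 0.0, -1.0]]
wrist_force: [0.5, 0.0, -8.2]
grip_width: 12.6
```

```bash
python3 pl.py
```

```text
TCP [524.6  17.  135.6] plate c [525.57  16.98] [201.5  81.6] head 5.27 tilt mm/m [5.6 1.8] top z 113.3
err world [-1.97  1.77]
TCP [524.5  17.  135.5] plate c [525.56  17.  ] [201.4  81.4] head 5.41 tilt mm/m [5.4 2. ] top z 113.3
err world [-1.96  1.75]
t 14.9 pos [524.5  17.  135.5] yaw 5.8 J6 -7.3 -> shift cm [ 0.193 -0.173  1.55 ] turn rad -0.0089 F [ 1.2 -0.1 -8.5] w 12.2
```

step_arm:
  motion:
    - [0.19,-0.18,1,-0.009]
    - [0.19,-0.18,2,-0.009]
    - [0.19,-0.18,2.8,-0.009]
    - [0.19,-0.18,2.8,-0.009]
    - [0.19,-0.18,2.8,-0.009]

```text
time_s: 15.52
eef_pos: [522.5, 18.7, 107.3]
tcp_rot: [[-0.11, 0.994, -0.0], [0.994, 0.11, 0.0], [0.0, -0.0, -1.0]]
wrist_force: [0.8, 0.3, -8.7]
grip_width: 12.3
```

step_arm:
  motion:
    - [0,0,0,0]
    - [0,0,0,0]
    - [0,0,0,0]

```text
time_s: 15.9
eef_pos: [522.5, 18.7, 107.5]
tcp_rot: [[-0.11, 0.994, 0.0], [0.994, 0.11, -0.0], [-0.0, 0.0, -1.0]]
wrist_force: [0.3, -0.4, -7.4]
grip_width: 12.1
```

```bash
python3 pl.py; python3 - <<'E'
from h import *
im,d=r.camera('side');p=r.camera_params('side');W=cloud(d,p);save(im,'side_h')
P=W[(abs(W[...,2]-84)<4)&(np.hypot(W[...,0]-523,W[...,1]-18)<130)];print('side plate',len(P),[np.round(q,1) for q in cv2.minAreaRect(P[:,:2].astype(np.float32))])
im,d=r.camera('scene');p=r.camera_params('scene');W=cloud(d,p)
P=W[(abs(W[...,2]-84)<4)&(np.hypot(W[...,0]-523,W[...,1]-18)<130)];print('scene plate',len(P),[np.round(q,1) for q in cv2.minAreaRect(P[:,:2].astype(np.float32))])
E
```

```text
TCP [522.5  18.7 107.4] plate c [523.27  18.7 ] [201.5  81.3] head 5.9 tilt mm/m [5.4 2.2] top z 85.1
err world [0.33 0.05]
TCP [522.4  18.7 107.4] plate c [523.25  18.88] [201.1  81. ] head 5.96 tilt mm/m [5.3 2.1] top z 85.1
err world [ 0.35 -0.13]
t 16.1 pos [522.4  18.7 107.4] yaw 6.31 J6 -7.6 -> shift cm [-0.014  0.032 -1.264] turn rad 0.0007 F [-0.2 -0.5 -9.1] w 11.9
side plate 893 [array([523.2,  19.9]), array([199.8,  85.6]), np.float64(6.9)]
scene plate 339 [array([523.3,  18. ]), array([204.6,  80.3]), np.float64(6.1)]
```

step_arm:
  motion:
    - [0,0.03,0.5,0]
    - [0,0.03,1.0,0]
    - [0,0.03,1.2,0]
    - [0,0.03,1.4,0]
    - [0,0.03,1.4,0]

```text
time_s: 16.82
eef_pos: [522.6, 18.7, 93.2]
tcp_rot: [[-0.11, 0.994, -0.0], [0.994, 0.11, 0.0], [0.0, -0.0, -1.0]]
wrist_force: [-0.2, -1.2, -7.3]
grip_width: 12.1
```

step_arm:
  motion:
    - [0,0,0.1,0]
    - [0,0,0.2,0]
    - [0,0,0.3,0]
    - [0,0,0.3,0]

```text
time_s: 17.32
eef_pos: [522.7, 18.7, 90.3]
tcp_rot: [[-0.11, 0.994, -0.0], [0.994, 0.11, 0.0], [0.0, -0.0, -1.0]]
wrist_force: [-0.2, -0.3, -7.6]
grip_width: 12.3
```

There are no side forces and both pins are past their tapers. Continuing slowly.

step_arm:
  motion:
    - [0,0,0.2,0]
    - [0,0,0.4,0]
    - [0,0,0.6,0]
    - [0,0,0.8,0]
    - [0,0,0.9,0]

```text
time_s: 17.95
eef_pos: [522.6, 18.7, 81.1]
tcp_rot: [[-0.11, 0.994, -0.0], [0.994, 0.11, 0.0], [0.0, -0.0, -1.0]]
wrist_force: [0.1, 0.6, -8.1]
grip_width: 12.1
```

step_arm:
  motion:
    - [0,0,0.1,0]
    - [0,0,0.1,0]

```text
time_s: 18.2
eef_pos: [522.8, 18.7, 80.4]
tcp_rot: [[-0.11, 0.994, 0.0], [0.994, 0.11, 0.0], [0.0, 0.0, -1.0]]
wrist_force: [0.3, 1.5, -6.2]
grip_width: 12.5
```

```bash
python3 pl.py
```

```text
TCP [522.8  18.8  80.4] plate c [523.46  19.01] [201.3  81.5] head 6.24 tilt mm/m [ 2.4 -0.2] top z 58.2
err world [ 0.14 -0.26]
TCP [522.8  18.7  80.4] plate c [523.44  18.66] [201.4  81.6] head 6.07 tilt mm/m [ 2.4 -0.4] top z 58.2
err world [0.16 0.09]
t 18.4 pos [522.8  18.7  80.4] yaw 6.31 J6 -7.6 -> shift cm [ 0.006  0.015 -3.957] turn rad 0.0027 F [ 1.   0.5 -4.8] w 12.1
```

Top z is 58.2, where home should read about 57.3. I'm going down in small steps until it touches.

step_arm:
  motion:
    - [0,0,0.05,0]
    - [0,0,0.1,0]
    - [0,0,0.1,0]

```text
time_s: 18.77
eef_pos: [522.9, 19.0, 80.0]
tcp_rot: [[-0.11, 0.994, 0.001], [0.994, 0.11, 0.0], [0.0, 0.001, -1.0]]
wrist_force: [-2.2, 4.9, 11.1]
grip_width: 12.0
```

step_arm:
  motion:
    - [0,0,0.05,0]
    - [0,0,0.05,0]

```text
time_s: 19.02
eef_pos: [522.9, 19.1, 79.9]
tcp_rot: [[-0.11, 0.994, 0.001], [0.994, 0.11, 0.0], [0.0, 0.001, -1.0]]
wrist_force: [-7.1, 7.5, 21.1]
grip_width: 12.1
```

```bash
python3 pl.py
```

```text
TCP [522.9  19.1  79.9] plate c [523.74  18.86] [201.7  81.4] head 5.98 tilt mm/m [ 2.1 -8.5] top z 57.8
err world [-0.14 -0.11]
TCP [522.8  19.1  79.9] plate c [523.56  18.86] [201.4  80.9] head 5.9 tilt mm/m [ 2.2 -8.4] top z 57.8
err world [ 0.04 -0.11]
t 19.23 pos [522.9  19.1  79.9] yaw 6.31 J6 -7.6 -> shift cm [-1.200e-02  2.000e-03 -4.007e+00] turn rad -0.0004 F [-5.7  7.6 21.7] w 12.2
```

step_arm:
  motion:
    - [0,0,-0.08,0]
    - [0,0,-0.08,0]
    - [0,0,-0.08,0]
    - [0,0,-0.08,0]
  jaw: -0.3

```text
time_s: 19.73
eef_pos: [522.7, 18.6, 79.5]
tcp_rot: [[-0.11, 0.994, -0.0], [0.994, 0.11, -0.0], [-0.0, -0.0, -1.0]]
wrist_force: [0.2, -0.3, 0.6]
grip_width: 29.5
```

```bash
python3 pl.py; python3 - <<'E'
from h import *
W=cloud(*[r.camera('wrist')[1],r.camera_params('wrist')])
a=np.radians(5.92);u=(W[...,0]-523.6)*np.cos(a)+(W[...,1]-18.75)*np.sin(a);v=-(W[...,0]-523.6)*np.sin(a)+(W[...,1]-18.75)*np.cos(a)
for s in(-1,1):
    for t in(-1,1):
        m=(abs(u-90*s)<8)&(abs(v-28*t)<8)&(W[...,2]<75);print(s,t,np.median(W[m][:,2]).round(2),m.sum())
    m=(np.hypot(u-82*s,v)<5);print('pin top',np.round(np.nanpercentile(W[m][:,2],90),1))
E
```

```text
TCP [522.7  18.7  79.5] plate c [523.57  19.02] [200.9  80.9] head 5.99 tilt mm/m [ 2.  -7.3] top z 57.6
err world [ 0.03 -0.27]
TCP [522.7  18.7  79.6] plate c [523.34  18.98] [201.4  81.4] head 6.09 tilt mm/m [ 2.  -7.6] top z 57.6
err world [ 0.26 -0.23]
t 19.93 pos [522.7  18.7  79.5] yaw 6.31 J6 -7.6 -> shift cm [-0.023  0.022 -4.045] turn rad 0.003 F [-0.6  0.6 -0.7] w 30.0
-1 -1 57.23 718
-1 1 57.22 971
pin top 62.1
1 -1 57.43 722
1 1 57.38 963
pin top 67.9
```

step_arm:
  motion:
    - [0,0,-1,0]
    - [0,0,-3,0]
    - [0,0,-7,0]
    - [0,0,-12,0]
    - [0,0,-12,0]

```text
time_s: 20.6
eef_pos: [524.9, 18.7, 203.8]
tcp_rot: [[-0.11, 0.994, 0.007], [0.994, 0.11, -0.0], [-0.001, 0.007, -1.0]]
wrist_force: [-0.5, 0.3, -0.1]
grip_width: 29.6
```

step_arm:
  motion:
    - [0,0,0,0]
    - [0,0,0,0]
    - [0,0,0,0]

```text
time_s: 20.98
eef_pos: [522.2, 18.7, 198.8]
tcp_rot: [[-0.11, 0.994, -0.002], [0.994, 0.11, 0.0], [0.0, -0.002, -1.0]]
wrist_force: [1.2, 0.7, 0.3]
grip_width: 30.0
```

```bash
python3 - <<'E'
from h import *
W,im,p=wshot('w_fin',())
c=np.array([523.6,18.75]);a=np.radians(5.92);u=(W[...,0]-c[0])*np.cos(a)+(W[...,1]-c[1])*np.sin(a);v=-(W[...,0]-c[0])*np.sin(a)+(W[...,1]-c[1])*np.cos(a)
P=W[(abs(W[...,2]-57.5)<3)&(np.hypot(u,v)<130)];print([np.round(q,1) for q in cv2.minAreaRect(P[:,:2].astype(np.float32))])
for s in(-1,1):
    for t in(-1,1):
        m=(abs(u-90*s)<8)&(abs(v-28*t)<8)&(W[...,2]<75);print(s,t,np.median(W[m][:,2]).round(2),m.sum())
goto(0,0,0)
a,_=r.camera('side');save(a[100:340,200:480].repeat(2,0).repeat(2,1),'side_fin')
E
```

```text
[array([523.6,  18.9]), array([201.3,  80.8]), np.float64(5.9)]
-1 -1 57.19 306
-1 1 57.24 358
1 -1 57.36 306
1 1 57.34 358
t 21.02 pos [522.3  18.7 198.9] yaw 6.31 J6 -7.6 -> shift cm [  3.877 -52.089  19.962] turn rad -0.0 F [-0.2  0.  -0.1] w 29.8
```

View pics/side_fin.png

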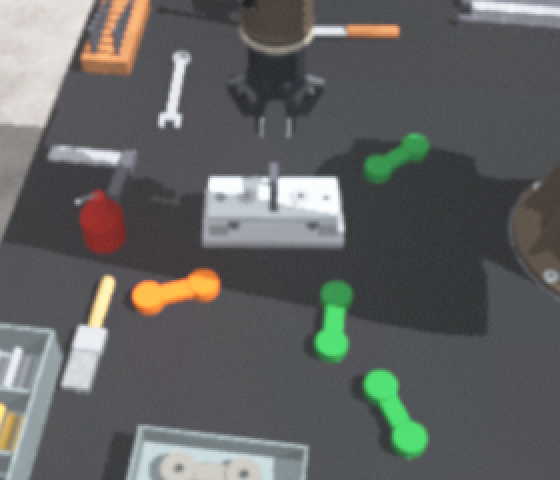

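View pics/w_fin.png

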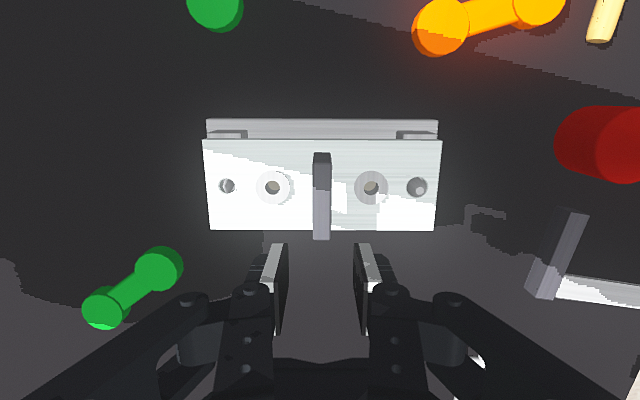

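The pictures show the plate flush on the jig, with pins standing in both holes at (417,187) and (227,186). The link is visible through the bushes, and the gripper is clear and empty. Handing in.

```bash
python3 -c "
from rig import r
print(r.close_job())"
```

```text
the job is handed in; nothing more can be done
None
```

The jig is loaded and handed in at about 21 s of the 61 s allowed. The undrilled link is in the vees, the bush plate is on both pins, and the gripper is clear. The hand-in gave no verdict.

- **Link:** before the plate went on, it measured about 1.3 mm from the nest point and 0.2° off the jig's heading. Both eye tops were at the same height, so it lies flat. I did not measure it again under the plate; the last wrist picture only shows it through the bushes.
- **Bush plate:** after release and retreat it measured about 0.15 mm from home, with the heading matching the jig's to about 0.1°. Its four corner tops read 57.2–57.4 mm against a nominal 58 mm. The wrist camera reads about 0.7 mm low on other surfaces of known height, so this is flush.
- **Forces:** the wrist force peaked at about 70 N pressing the link home, higher than I intended but under the 120 N limit. Seating the plate took about 21 N.
- **Disagreement:** one plane fit after release suggested a 7–8 mm/m tilt across the plate. The corner heights differ by only about 0.2 mm and do not support it, so I put it down to other points caught in the fit.
- **Bystanders:** I touched none of them, and those visible in the last pictures look undisturbed. I did not measure their positions.

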